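# Find the full oxide tin by its weight

### The job

Three identical closed tins stand on three plaster bats; only their weight tells which is the fullest. Going from the robot's left to its right, lift each tin a few centimetres straight up off its bat to feel its weight and, unless you keep hold of it, stand it back where it was; then finish while holding the heaviest one up in the gripper, upright and still, some 20 cm above the table, with the other two standing upright on the bats where they began. Never let a tin topple, and leave the bowl, the batten and the brush where they lie.

Things in the scene. Friction and masses are not known exactly. Their poses are not given: they have to be found in the camera images.
- tin_a: closed cylindrical bare-metal tin of powdered oxide, 62 mm across (rolled rims 64 mm), 100 mm tall, one of three that look exactly alike; it stands on one of the three round bats; which letter stands on which bat changes from start to start, and nothing but lifting tells the weight; weighs 0.14 to 0.72 kg (0.1 kg = about 1 N), the heaviest of the three outweighs each of the others by at least 0.15 kg. Origin: centre of its underside; z points up its axis
- tin_b: closed cylindrical bare-metal tin of powdered oxide, 62 mm across (rolled rims 64 mm), 100 mm tall, one of three that look exactly alike; it stands on one of the three round bats; which letter stands on which bat changes from start to start, and nothing but lifting tells the weight; weighs 0.14 to 0.72 kg (0.1 kg = about 1 N), the heaviest of the three outweighs each of the others by at least 0.15 kg. Origin: centre of its underside; z points up its axis
- tin_c: closed cylindrical bare-metal tin of powdered oxide, 62 mm across (rolled rims 64 mm), 100 mm tall, one of three that look exactly alike; it stands on one of the three round bats; which letter stands on which bat changes from start to start, and nothing but lifting tells the weight; weighs 0.14 to 0.72 kg (0.1 kg = about 1 N), the heaviest of the three outweighs each of the others by at least 0.15 kg. Origin: centre of its underside; z points up its axis
- bat_left: round white plaster bat, 100 mm across, 14 mm thick, lying fixed on the table, the leftmost of the three (left = +y, as the robot sees it); one tin stands at its centre. Origin: centre of its underside, on the table
- bat_middle: round white plaster bat, 100 mm across, 14 mm thick, lying fixed on the table, the middle of the three (left = +y, as the robot sees it); one tin stands at its centre. Origin: centre of its underside, on the table
- bat_right: round white plaster bat, 100 mm across, 14 mm thick, lying fixed on the table, the rightmost of the three (left = +y, as the robot sees it); one tin stands at its centre. Origin: centre of its underside, on the table
- bowl: bystander: loose terracotta bowl, 110 mm across the rim, 50 mm tall, beyond the bats on the far side of the table. Origin: centre of its underside
- batten: bystander: loose flat pale plywood batten, 240 x 30 x 12 mm, its length along its own y axis, beyond the bats on the far side. Origin: centre of its underside
- brush: bystander: loose wooden-handled brush lying flat to the right of the bats, its length along its own x axis. Origin: on its underside, near the middle
Mind the look-alikes: they are no part of the job. What is shaped like the tin_b but black or orange is not meant.

How it is judged:
By the outcome, as a careful person would: the job done as asked, in the order asked, and still so for the second after the job is handed in, while the arm keeps its last pose, push and grip.
It also fails if it takes over 69 s, if anything falls off the work surface, if the arm or the gripper's body presses on something with over 40 N, if the wrist force passes 120 N, or if a joint passes its speed limit or range.

### The arm

A 7-joint arm with a two-finger parallel gripper is mounted at the origin on the work surface. World frame = base frame: x ahead of the robot, y to its left, z up, the work surface at z = 0. Lengths are in m, angles in degrees, forces in N, time in s.
With the tool pointing down it reaches from about 0.4 to 0.85 m from the base axis. Payload 6.9 kg.
Tool frame: the origin (TCP) lies midway between the tips of the shut fingers; the grasp point (between the pads) lies 19 mm behind it; z points along the fingers, x is the direction in which the jaws open and shut, and the axes are right-handed (so a half turn about z gives the same grasp; the last joint's range is limited). The gripper opens to 85 mm and grips with 20 to 120 N. Pads are 22 mm wide; open, the fingers measure 114 mm over their backs; the gripper's body (76 mm by 85 mm) begins 54 mm behind the grasp point. The pads swing forward as they close: fully open they stand 13 mm farther back than shut.
Start: joints at [-69.643, 29.078, -13.613, 85.955, 7.202, 65.827, -8.869], TCP at [0.155, 0.606, 0.231] pointing down, gripper open.
Joint ranges: [-176.47, 176.47], [-13.61, 117.27], [-81.72, 77.17], [0.22, 143.17], [-87.28, 267.28], [10, 112.55], [-165.47, 165.47]. Speed limits (degrees/s): [136.94, 136.94, 180, 180, 180, 180, 180].

### API

Orientations are given as [roll, pitch, yaw] about the fixed x, y, z axes, in that order (R = Rz(yaw) Ry(pitch) Rx(roll)).
In Python, from bench import observe, grab_frame, sign_off gives the robot as it stands.
- The arm moves only by the tool play_rows, never from a script. Its argument "targets" is a list of rows, each a list of 3 entries, a list of its own where there are three numbers: the shift along the tool's x, y, z in mm, then the turn, a rotation vector about the tool's x, y, z in degrees, then the opening, from -1 (shut) to 1 (fully open). A call has 1 to 5 rows; each row shifts and turns the commanded pose from where the row before left it, along the tool's axes as they then stand; what a row does not reach is not made up. A row lasts 1/12 s, in which the tool goes at most 41.7 mm and 7.16 degrees, less where a joint would pass 70% of its speed; a pose out of reach is approached as far as the arm can. A call with a gripper value outside its range is refused whole. The fingers move at their own pace and stop on an object; "grip_force" is the grip in N (left out, the last holds). Time passes only in rows, so rows that do not move let the fingers close. It gives the time, the measured TCP pose, the force and the opening at its end, in the units of the state.
- observe(): the state, without advancing time (a new reading comes with each control period).
- grab_frame(name): name is "side" or "top" or "wrist"; returns a dict with "color" (420x560x3 uint8, red, green, blue), "fx", "fy", "cx", "cy" (pixels), "extrinsics" (4x4, takes a point from camera to world coordinates). Camera axes: x right, y down, z forward; pixel columns grow to the right and rows downward; lengths in m; the calibration is good to about 2 mm. A picture is of the moment at which its call begins. There is no depth.
- sign_off(): hands the job in, once; it reports no verdict.
The state is a dict: "time": time; "joints": joint angles; "qvel": joint speeds; "tau": joint torques, N m; "tool_pos": TCP position; "tcp_rot": TCP orientation; "wrist_force": force on the tool from outside, world axes, zero at the start; "wrist_torque": the same for the moment, N m; "width": finger opening in m.
Only numpy, scipy, OpenCV 4.12 (cv2) and the standard library are available. Lean on these libraries where they do the work, as an engineer would, in place of code of your own. Each camera call takes 0.05 s, during which the arm holds its last target.

## Working session

There is one attempt and no reset: what is moved stays moved. The work goes in short steps, Python scripts to look and compute and a tool call to move; the robot and the scene stay as the last step left them, time stands still between calls to the robot, and variables do not carry over. Pictures are saved under pics/ and viewed, and the job is handed in when it is done.

Besides the shell and the picture viewer there is one more tool, called as name(argument=value, ...), one argument or row to a line, values as JSON. play_rows: Moves the arm, as the interface text tells. Its arguments: {"type":"object","properties":{"targets":{"type":"array","items":{"type":"array"}},"grip_force":{"type":"number"}},"required":["targets"]}

```bash
mkdir -p pics; ls
python3 - <<'E'
from bench import *
import cv2
s=observe();print(s)
for n in["top","side","wrist"]:
    f=grab_frame(n);cv2.imwrite(f"pics/{n}0.png",f["color"][:,:,::-1]);print(n,f["fx"],f["fy"],f["cx"],f["cy"],f["extrinsics"])
E
```

```text
pics
{'time': 0.0, 'joints': array([-69.64273043,  29.12705441, -13.60957142,  86.0116118 ,
         7.20150708,  65.82666221,  -8.86960497]), 'qvel': array([ 0.03261926, -0.05119123, -0.0083017 ,  0.0757624 ,  0.00913276,
       -0.00777205,  0.05239358]), 'tau': array([ 1.37339699e-03, -6.20593214e+01, -2.18644939e+00, -2.49651128e+01,
        1.26841263e-02,  1.18869916e-02,  2.54321202e-05]), 'tool_pos': array([0.15444556, 0.60507108, 0.23039601]), 'tcp_rot': array([1.79998692e+02, 1.06497081e-01, 7.56886727e+01]), 'wrist_force': array([ 0.23906545, -0.30636286,  0.74375357]), 'wrist_torque': array([-0.01459531,  0.01410358, -0.02792832]), 'width': 0.08538463136876967}
top 434.14431137533506 434.14431137533506 278.9133844905109 211.90344808620478 [[ 3.91799983e-03 -9.92435299e-01  1.22706264e-01  4.61014952e-01]
 [-9.99992141e-01 -3.96275896e-03 -1.20717833e-04 -1.02013386e-01]
 [ 6.06059987e-04 -1.22704827e-01 -9.92443025e-01  1.08823991e+00]
 [ 0.00000000e+00  0.00000000e+00  0.00000000e+00  1.00000000e+00]]
side 537.0639061543693 537.0639061543693 280.17178915034737 201.4296884711537 [[ 0.82299572 -0.34964449  0.44769049  0.08162986]
 [-0.56772779 -0.53272642  0.62760475 -0.8417886 ]
 [ 0.01905801 -0.77068235 -0.63693446  0.80346376]
 [ 0.          0.          0.          1.        ]]
wrist 341.6879493743152 341.6879493743152 274.55017671007573 215.42970495745723 [[ 0.24765243  0.9291405   0.27452906  0.08490964]
 [ 0.9688481  -0.23712966 -0.07143442  0.62469364]
 [-0.00127363  0.28366787 -0.95892175  0.37284108]
 [ 0.          0.          0.          1.        ]]
```

View pics/top0.png

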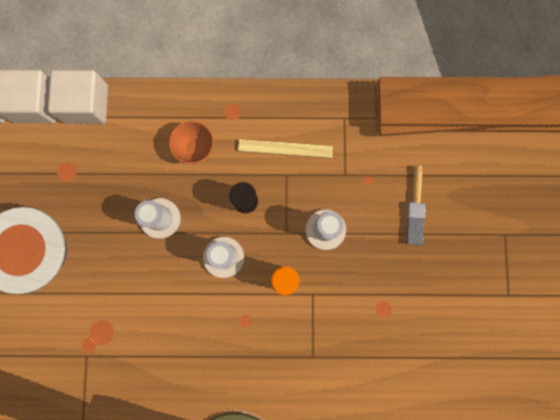

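View pics/side0.png

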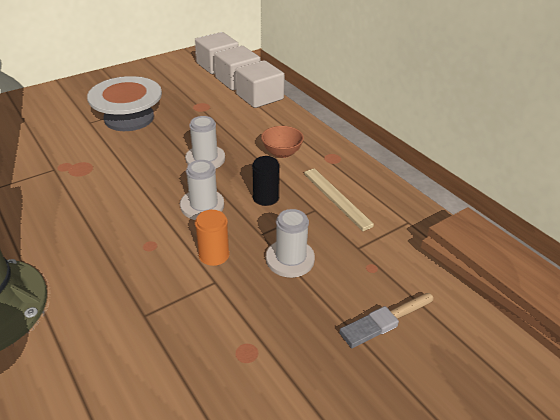

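```bash
cat > h.py <<'E'
import numpy as np,cv2
def ray(f,u,v,z):
    E=f["extrinsics"];d=E[:3,:3]@np.array([(u-f["cx"])/f["fx"],(v-f["cy"])/f["fy"],1]);o=E[:3,3]
    return (o+d*(z-o[2])/d[2])[:2]
def proj(f,p):
    E=f["extrinsics"];c=E[:3,:3].T@(np.array(p)-E[:3,3]);return np.array([f["fx"]*c[0]/c[2]+f["cx"],f["fy"]*c[1]/c[2]+f["cy"]])
E
python3 - <<'E'
from bench import *
from h import *
f=grab_frame("top");im=f["color"];hsv=cv2.cvtColor(im,cv2.COLOR_RGB2HSV)
m=((hsv[...,1]<70)&(hsv[...,2]>90)).astype(np.uint8)*255
cs,_=cv2.findContours(m,0,2)
for c in cs:
    a=cv2.contourArea(c)
    if a>300:print(a,cv2.minEnclosingCircle(c),cv2.boundingRect(c))
o=cv2.resize(im[170:300,100:370],None,fx=2.9,fy=2.9,interpolation=2)
cv2.imwrite("pics/crop.png",o[:,:,::-1]);cv2.imwrite("pics/m.png",m)
for n,mm,z in[("black",hsv[...,2]<40,.1),("orange",(hsv[...,0]<18)&(hsv[...,1]>220)&(hsv[...,2]>200),.1)]:
    cs,_=cv2.findContours(mm.astype(np.uint8),0,2)
    for c in cs:
        if 300<cv2.contourArea(c)<2000:
            (u,v),r=cv2.minEnclosingCircle(c);print(n,u,v,r,ray(f,u,v,z))
E
```

```text
1186.5 ((223.19644165039062, 256.9391784667969), 20.193872451782227) (204, 237, 40, 40)
1155.0 ((325.26666259765625, 229.26666259765625), 19.879959106445312) (306, 210, 39, 39)
2613.5 ((21.829288482666016, 250.8916778564453), 44.419898986816406) (0, 207, 66, 87)
623.5 ((415.5, 223.0), 21.983047485351562) (407, 202, 19, 43)
1338.0 ((156.38235473632812, 216.94117736816406), 23.17658805847168) (134, 199, 46, 39)
47112.0 ((279.5, 60.5), 285.9729919433594) (0, 0, 560, 123)
orange 285.0 280.5 14.080227851867676 [ 0.42776091 -0.11643576]
```

View pics/crop.png

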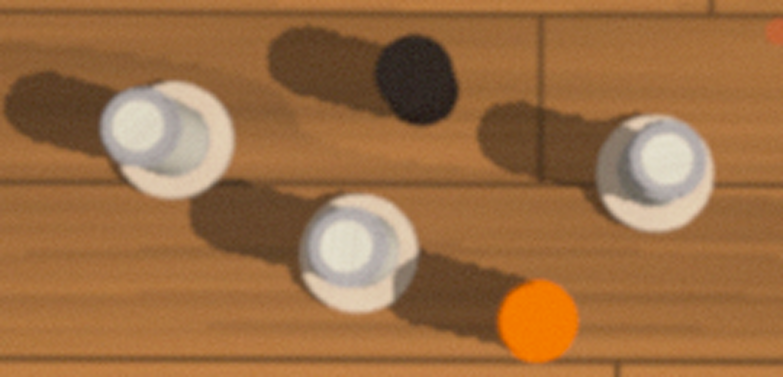

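The crop shows three bare-metal tins on white bats, at top-image pixels (148,213), (220,255) and (329,225). The look-alikes are the black tin at (243,197) and the orange one at (286,281). Neither stands on a bat, so I rule both out.

Run:
```python
from bench import *
from h import *
f=grab_frame("top");g=grab_frame("side")
P=lambda x,y:(x/2.9+100-.3,y/2.9+170-.3)
im=g["color"].copy()
for n,b,t in[("L",(176,140),(139,126)),("M",(359,253),(349,247)),("R",(655,173),(665,160))]:
    B=ray(f,*P(*b),.014);T=ray(f,*P(*t),.114);print(n,B,T)
    c=(B+T)/2
    for z,col in((.014,(255,0,0)),(.114,(0,255,0))):
        R=.05 if z<.1 else .032
        pts=np.array([proj(g,[c[0]+R*np.cos(a),c[1]+R*np.sin(a),z]) for a in np.linspace(0,6.3,40)])
        cv2.polylines(im,[np.round(pts*16).astype(np.int32)],True,col,1,4,4)
print("bl",ray(f,*P(417,80),.06),"or",ray(f,*P(538,321),.1))
cv2.imwrite("pics/ov.png",cv2.resize(im[100:290,150:350],None,fx=3,fy=3)[:,:,::-1])
```

```text
L [0.57743074 0.19274115] [0.57745132 0.19454166]
M [0.4815875  0.03383217] [0.48423933 0.02897792]
R [ 0.55066868 -0.21805216] [ 0.55248028 -0.21511337]
bl [ 0.62310227 -0.01712253] or [ 0.42800816 -0.11692396]
```

View pics/ov.png

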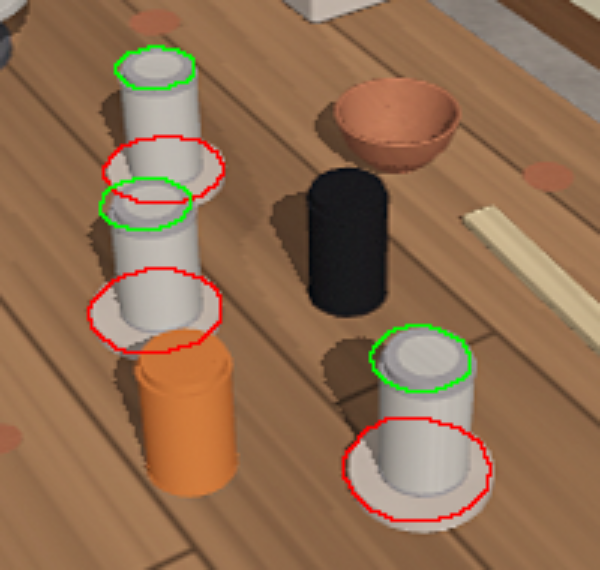

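play_rows(
  targets=[
    [[-10,17,0],[0,0,0],1],
    [[-20,34,0],[0,0,0],1],
    [[-20,34,0],[0,0,0],1],
    [[-20,34,0],[0,0,0],1],
    [[-20,34,0],[0,0,0],1],
  ],
)

```text
time: 0.72
tool_pos: [0.2815, 0.4792, 0.2312]
tcp_rot: [180.0, 0.0, 75.7]
wrist_force: [0.5, -0.3, -0.1]
width: 0.0853
```

play_rows(
  targets=[
    [[-20,34,0],[0,0,0],1],
    [[-20,34,0],[0,0,0],1],
    [[-20,34,0],[0,0,0],1],
    [[-20,34,0],[0,0,0],1],
    [[-20,34,0],[0,0,0],1],
  ],
)

```text
time: 1.13
tool_pos: [0.4216, 0.3401, 0.2315]
tcp_rot: [180.0, -0.0, 75.7]
wrist_force: [0.9, 1.5, -0.1]
width: 0.0855
```

play_rows(
  targets=[
    [[-20,34,0],[0,0,0],1],
    [[-20,34,0],[0,0,0],1],
    [[-20,34,0],[0,0,0],1],
    [[-10,34,0],[0,0,0],1],
    [[0,17,0],[0,0,0],1],
  ],
)

```text
time: 1.55
tool_pos: [0.5553, 0.2302, 0.2313]
tcp_rot: [179.9, 0.1, 75.3]
wrist_force: [0.6, 0.7, 0.3]
width: 0.0856
```

play_rows(
  targets=[
    [[0,0,0],[0,0,0],1],
    [[0,0,0],[0,0,0],1],
    [[0,0,0],[0,0,0],1],
  ],
)

```text
time: 1.8
tool_pos: [0.5505, 0.2368, 0.231]
tcp_rot: [-179.9, -0.0, 75.7]
wrist_force: [-0.6, -0.0, -0.2]
width: 0.0856
```

```bash
cat > g.py <<'E'
from bench import *
from h import *
def delta(tx,ty,tz):
    s=observe();from scipy.spatial.transform import Rotation as R
    M=R.from_euler('xyz',s["tcp_rot"],degrees=True).as_matrix()
    d=M.T@(np.array([tx,ty,tz])-s["tool_pos"])*1000
    print("t",round(s["time"],2),"pos",s["tool_pos"].round(4),"rot",s["tcp_rot"].round(2),"delta tool mm",d.round(1))
def snap(name,out,circ=None):
    f=grab_frame(name);im=f["color"].copy()
    if circ is not None:
        for z,R in((.014,.05),(.114,.032)):
            pts=np.array([proj(f,[circ[0]+R*np.cos(a),circ[1]+R*np.sin(a),z]) for a in np.linspace(0,6.3,60)])
            cv2.polylines(im,[np.round(pts*16).astype(np.int32)],True,(0,255,0),1,8,4)
    cv2.imwrite(f"pics/{out}.png",im[:,:,::-1]);return f
E
python3 - <<'E'
from g import *
snap("wrist","w1",(.578,.191));delta(.578,.191,.231)
E
```

```text
t 1.85 pos [0.5503 0.2371 0.2313] rot [-1.7995e+02 -1.0000e-02  7.5800e+01] delta tool mm [-37.9  38.2   0.2]
```

View pics/w1.png

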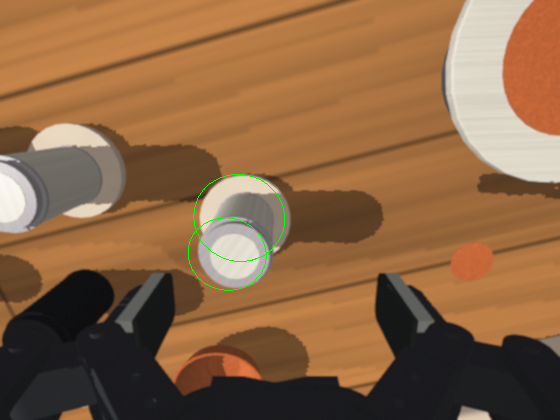

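Run:
```python
from g import *
f=grab_frame("wrist");im=f["color"]
cv2.imwrite("pics/w1c.png",cv2.resize(im[160:300,180:310],None,fx=4,fy=4)[:,:,::-1])
print(ray(f,235,253.5,.114),ray(f,245.5,221,.014))
```

```text
[0.57850625 0.198184  ] [0.58187649 0.19776331]
```

View pics/w1c.png

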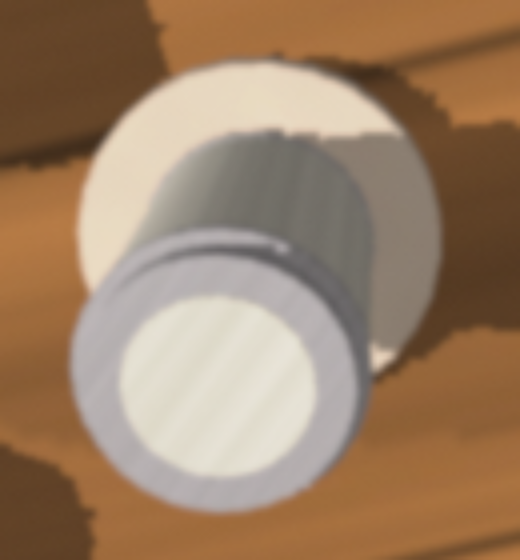

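play_rows(
  targets=[
    [[-16,19,0],[0,0,0],1],
    [[-16,19,0],[0,0,0],1],
    [[0,0,25],[0,0,0],1],
    [[0,0,25],[0,0,0],1],
    [[0,0,0],[0,0,0],1],
  ],
)

```text
time: 2.32
tool_pos: [0.5774, 0.1952, 0.1773]
tcp_rot: [-179.7, 0.2, 75.7]
wrist_force: [-1.8, -0.3, -0.5]
width: 0.0852
```

Run:
```python
from g import *
snap("wrist","w2",(.578,.196));delta(.578,.196,.062)
```

```text
t 2.37 pos [0.5782 0.1959 0.1796] rot [-1.7975e+02  1.4000e-01  7.5780e+01] delta tool mm [  0.4   0.3 117.6]
```

View pics/w2.png

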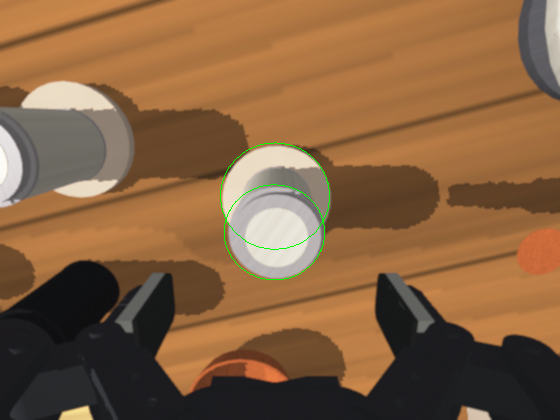

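The wrist view shows the left tin at (275,235), midway between the fingers, with the overlay within 2 mm. Next: descend.

play_rows(
  targets=[
    [[0,1,25],[0,0,0],1],
    [[0,0,30],[0,0,0],1],
    [[0,0,30],[0,0,0],1],
    [[0,0,20],[0,0,0],1],
    [[0,0,12],[0,0,0],1],
  ],
)

```text
time: 2.78
tool_pos: [0.5805, 0.1964, 0.0636]
tcp_rot: [-179.9, 0.0, 75.8]
wrist_force: [-0.9, -0.5, 0.4]
width: 0.0855
```

play_rows(
  targets=[
    [[0,0,0],[0,0,0],1],
    [[0,0,0],[0,0,0],1],
    [[0,0,0],[0,0,0],1],
    [[0,0,0],[0,0,0],1],
  ],
)

```text
time: 3.12
tool_pos: [0.5823, 0.1961, 0.0662]
tcp_rot: [179.9, -0.1, 75.7]
wrist_force: [-0.3, -0.4, 0.5]
width: 0.0854
```

Run:
```python
from g import *
snap("side","s2");snap("wrist","w3");delta(.578,.196,.062);s=observe();print(s["wrist_force"],s["tau"].round(2))
```

```text
t 3.22 pos [0.5821 0.1957 0.0657] rot [ 1.7989e+02 -7.0000e-02  7.5690e+01] delta tool mm [-0.7 -4.   3.7]
[ 0.48071475 -0.12913444 -0.53333006] [-1.000e-01 -6.554e+01 -7.000e-01 -1.900e+01  1.000e-02  0.000e+00
  0.000e+00]
```

View pics/s2.png

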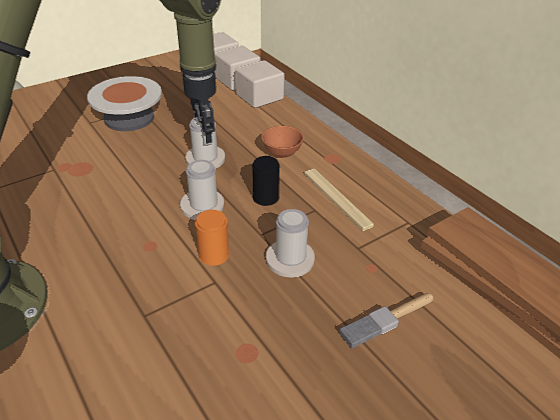

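View pics/w3.png

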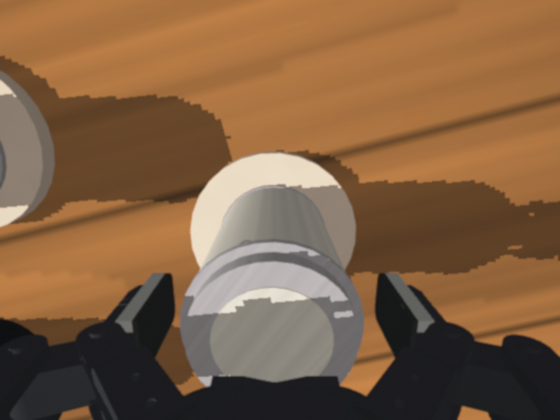

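play_rows(
  targets=[
    [[0,-3,0],[0,0,0],1],
    [[0,0,0],[0,0,0],-1],
    [[0,0,0],[0,0,0],-1],
    [[0,0,0],[0,0,0],-1],
    [[0,0,0],[0,0,0],-1],
  ],
  grip_force=60,
)

```text
time: 3.63
tool_pos: [0.5785, 0.196, 0.0648]
tcp_rot: [180.0, -0.0, 75.7]
wrist_force: [-1.9, -1.4, 5.5]
width: 0.0609
```

play_rows(
  targets=[
    [[0,0,0],[0,0,0],-1],
    [[0,0,0],[0,0,0],-1],
    [[0,0,0],[0,0,0],-1],
  ],
)

```text
time: 3.88
tool_pos: [0.5785, 0.1959, 0.0648]
tcp_rot: [180.0, -0.0, 75.7]
wrist_force: [-2.3, -0.2, 5.4]
width: 0.0608
```

play_rows(
  targets=[
    [[0,0,-5],[0,0,0],-1],
    [[0,0,-10],[0,0,0],-1],
    [[0,0,-10],[0,0,0],-1],
    [[0,0,-10],[0,0,0],-1],
    [[0,0,-5],[0,0,0],-1],
  ],
)

```text
time: 4.3
tool_pos: [0.5792, 0.1963, 0.1063]
tcp_rot: [179.9, -0.1, 75.7]
wrist_force: [0.5, -0.4, -2.1]
width: 0.0608
```

play_rows(
  targets=[
    [[0,0,0],[0,0,0],-1],
    [[0,0,0],[0,0,0],-1],
    [[0,0,0],[0,0,0],-1],
    [[0,0,0],[0,0,0],-1],
    [[0,0,0],[0,0,0],-1],
  ],
)

```text
time: 4.72
tool_pos: [0.5781, 0.196, 0.1037]
tcp_rot: [-180.0, 0.0, 75.7]
wrist_force: [-0.4, -0.6, -2.6]
width: 0.0607
```

play_rows(
  targets=[
    [[0,0,0],[0,0,0],-1],
    [[0,0,0],[0,0,0],-1],
    [[0,0,0],[0,0,0],-1],
  ],
)

```text
time: 4.97
tool_pos: [0.5783, 0.196, 0.1041]
tcp_rot: [-180.0, 0.0, 75.7]
wrist_force: [-0.6, -0.7, -2.6]
width: 0.0606
```

Run:
```python
from g import *
for i in range(4):
    s=observe();print(s["wrist_force"],s["tau"].round(2)); snap("side","s3") if i%2 else snap("wrist","w4")
delta(.578,.196,.065)
```

```text
[-0.60142972 -0.71001182 -2.55660734] [-0.000e+00 -6.551e+01 -7.500e-01 -2.116e+01  2.000e-02  0.000e+00
 -0.000e+00]
[-0.26521131  0.34791112 -2.52766559] [-0.000e+00 -6.550e+01 -7.600e-01 -2.116e+01  2.000e-02 -0.000e+00
 -0.000e+00]
[ 0.0361038   0.23390583 -3.4084042 ] [ 0.000e+00 -6.550e+01 -7.600e-01 -2.117e+01  2.000e-02 -0.000e+00
 -0.000e+00]
[-0.31507808 -0.50510607 -1.96761943] [-0.000e+00 -6.550e+01 -7.600e-01 -2.117e+01  2.000e-02 -0.000e+00
 -0.000e+00]
t 5.17 pos [0.5784 0.1961 0.1043] rot [-180.      0.     75.69] delta tool mm [-0.2 -0.4 39.3]
```

View pics/s3.png

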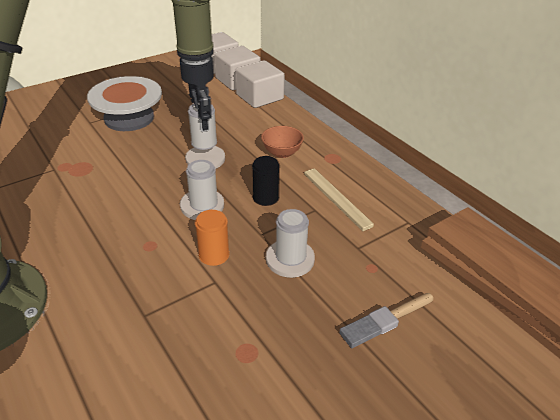

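Lifted about 4 cm, the left tin reads about 2.6 N (0.27 kg). Lowering it back.

play_rows(
  targets=[
    [[0,0,6],[0,0,0],-1],
    [[0,0,12],[0,0,0],-1],
    [[0,0,12],[0,0,0],-1],
    [[0,0,5],[0,0,0],-1],
    [[0,0,2],[0,0,0],-1],
  ],
)

```text
time: 5.58
tool_pos: [0.5777, 0.1958, 0.066]
tcp_rot: [-179.9, 0.1, 75.7]
wrist_force: [-0.3, -0.1, -2.2]
width: 0.0608
```

play_rows(
  targets=[
    [[0,0,1],[0,0,0],-1],
    [[0,0,1],[0,0,0],-1],
    [[0,0,0],[0,0,0],-1],
    [[0,0,0],[0,0,0],-1],
    [[0,0,0],[0,0,0],-1],
  ],
)

```text
time: 6.0
tool_pos: [0.5787, 0.1962, 0.0658]
tcp_rot: [180.0, -0.0, 75.7]
wrist_force: [1.3, 0.3, -2.4]
width: 0.0608
```

Not touching down yet.

play_rows(
  targets=[
    [[0,0,1],[0,0,0],-1],
    [[0,0,0],[0,0,0],-1],
    [[0,0,0],[0,0,0],-1],
    [[0,0,0],[0,0,0],-1],
  ],
)

```text
time: 6.33
tool_pos: [0.5788, 0.1962, 0.0648]
tcp_rot: [180.0, -0.0, 75.7]
wrist_force: [-0.4, -1.2, 2.9]
width: 0.0609
```

Contact made (+2.9 N). Opening.

play_rows(
  targets=[
    [[0,0,0],[0,0,0],0.5],
    [[0,0,0],[0,0,0],1],
    [[0,0,0],[0,0,0],1],
    [[0,0,0],[0,0,0],1],
    [[0,0,0],[0,0,0],1],
  ],
)

```text
time: 6.75
tool_pos: [0.5784, 0.1961, 0.0642]
tcp_rot: [-180.0, 0.0, 75.7]
wrist_force: [0.3, -0.6, -0.4]
width: 0.0854
```

play_rows(
  targets=[
    [[0,0,-10],[0,0,0],1],
    [[0,0,-30],[0,0,0],1],
    [[0,0,-40],[0,0,0],1],
    [[0,0,-40],[0,0,0],1],
    [[0,0,-15],[0,0,0],1],
  ],
)

```text
time: 7.17
tool_pos: [0.5804, 0.1969, 0.2059]
tcp_rot: [179.6, -0.3, 75.7]
wrist_force: [1.3, 0.2, 0.1]
width: 0.0856
```

Run:
```python
from g import *
snap("top","t4");snap("side","s4");delta(.484,.031,.200)
```

```text
t 7.27 pos [0.5803 0.1969 0.2041] rot [179.63  -0.26  75.68] delta tool mm [-184.6  -52.3    3. ]
```

View pics/s4.png

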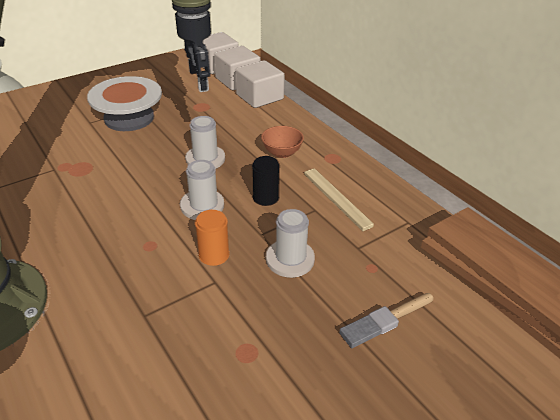

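The side view shows the left tin upright, back on its bat at (204,140). On to the middle one.

play_rows(
  targets=[
    [[-15,-4,0],[0,0,0],1],
    [[-32,-9,0],[0,0,0],1],
    [[-34,-10,0],[0,0,0],1],
    [[-34,-10,0],[0,0,0],1],
    [[-34,-9,0],[0,0,0],1],
  ],
)

```text
time: 7.68
tool_pos: [0.499, 0.0608, 0.1985]
tcp_rot: [-179.9, 0.0, 75.7]
wrist_force: [0.7, -0.9, 0.3]
width: 0.085
```

play_rows(
  targets=[
    [[-24,-7,0],[0,0,0],1],
    [[-11,-3,0],[0,0,0],1],
    [[0,0,0],[0,0,0],1],
    [[0,0,0],[0,0,0],1],
    [[0,0,0],[0,0,0],1],
  ],
)

```text
time: 8.1
tool_pos: [0.4833, 0.0323, 0.1992]
tcp_rot: [180.0, -0.1, 75.8]
wrist_force: [0.0, 1.6, 0.5]
width: 0.0856
```

Run:
```python
from g import *
snap("wrist","w5",(.484,.032));delta(.484,.032,.065)
```

```text
t 8.15 pos [0.4833 0.0324 0.1991] rot [-1.800e+02 -5.000e-02  7.581e+01] delta tool mm [ -0.3   0.8 134.1]
```

View pics/w5.png

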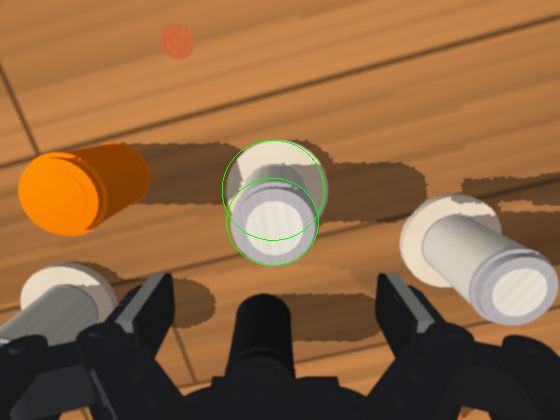

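The middle tin is centred at (274,226) and the overlay fits. The black tin (262,330) lies beyond it, clear of the fingers. Descending.

play_rows(
  targets=[
    [[0,1,20],[0,0,0],1],
    [[0,0,32],[0,0,0],1],
    [[0,0,34],[0,0,0],1],
    [[0,0,30],[0,0,0],1],
    [[0,0,14],[0,0,0],1],
  ],
)

```text
time: 8.57
tool_pos: [0.4824, 0.0319, 0.0658]
tcp_rot: [-179.8, 0.0, 75.8]
wrist_force: [0.0, -0.3, 0.4]
width: 0.0856
```

play_rows(
  targets=[
    [[0,0,4],[0,0,0],1],
    [[0,0,0],[0,0,0],1],
    [[0,0,0],[0,0,0],1],
    [[0,0,0],[0,0,0],1],
  ],
)

```text
time: 8.9
tool_pos: [0.4846, 0.0309, 0.0664]
tcp_rot: [179.9, -0.0, 75.7]
wrist_force: [1.0, -0.9, -1.2]
width: 0.0856
```

Run:
```python
from g import *
snap("wrist","w6");delta(.484,.032,.065);s=observe();print(s["wrist_force"])
```

```text
t 8.95 pos [0.4846 0.0308 0.0665] rot [ 1.7987e+02 -5.0000e-02  7.5710e+01] delta tool mm [ 1.  -0.8  1.5]
[ 0.45455636  0.1816667  -0.48738004]
```

View pics/w6.png

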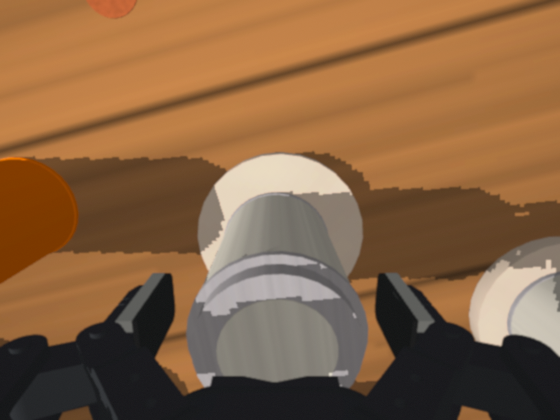

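Centred between the fingers (277, 335). Closing and lifting 40 mm.

play_rows(
  targets=[
    [[1,0,0],[0,0,0],-1],
    [[0,0,0],[0,0,0],-1],
    [[0,0,0],[0,0,0],-1],
    [[0,0,0],[0,0,0],-1],
    [[0,0,0],[0,0,0],-1],
  ],
)

```text
time: 9.37
tool_pos: [0.4844, 0.0316, 0.0664]
tcp_rot: [179.9, -0.0, 75.7]
wrist_force: [-0.5, 1.2, 8.8]
width: 0.0606
```

play_rows(
  targets=[
    [[0,0,0],[0,0,0],-1],
    [[0,0,0],[0,0,0],-1],
    [[0,0,0],[0,0,0],-1],
  ],
)

```text
time: 9.62
tool_pos: [0.4844, 0.0316, 0.0664]
tcp_rot: [179.9, -0.0, 75.7]
wrist_force: [-1.8, 0.8, 7.4]
width: 0.0608
```

play_rows(
  targets=[
    [[0,0,-5],[0,0,0],-1],
    [[0,0,-10],[0,0,0],-1],
    [[0,0,-10],[0,0,0],-1],
    [[0,0,-10],[0,0,0],-1],
    [[0,0,-5],[0,0,0],-1],
  ],
)

```text
time: 10.03
tool_pos: [0.4836, 0.0312, 0.1061]
tcp_rot: [180.0, 0.0, 75.7]
wrist_force: [-0.4, -0.2, -6.1]
width: 0.0607
```

play_rows(
  targets=[
    [[0,0,0],[0,0,0],-1],
    [[0,0,0],[0,0,0],-1],
    [[0,0,0],[0,0,0],-1],
    [[0,0,0],[0,0,0],-1],
    [[0,0,0],[0,0,0],-1],
  ],
)

```text
time: 10.45
tool_pos: [0.4834, 0.0313, 0.1047]
tcp_rot: [-179.9, 0.0, 75.7]
wrist_force: [-0.5, 0.4, -5.7]
width: 0.0606
```

Run:
```python
from g import *
for i in range(6):
    s=observe();print(s["wrist_force"]); snap("side","s5") if i%2 else snap("wrist","w7")
delta(.484,.032,.065)
```

```text
[-0.46131587  0.407312   -5.69075389]
[ 0.75638933 -0.30591757 -5.75241422]
[-0.51793175 -0.27909394 -6.50330124]
[ 0.61802639 -0.0724137  -5.96926741]
[ 0.01366261 -0.4119347  -5.64638642]
[-0.17435892 -0.45708786 -6.47344826]
t 10.75 pos [0.4837 0.0314 0.1052] rot [-1.7999e+02  1.0000e-02  7.5690e+01] delta tool mm [ 0.7  0.1 40.2]
```

View pics/s5.png

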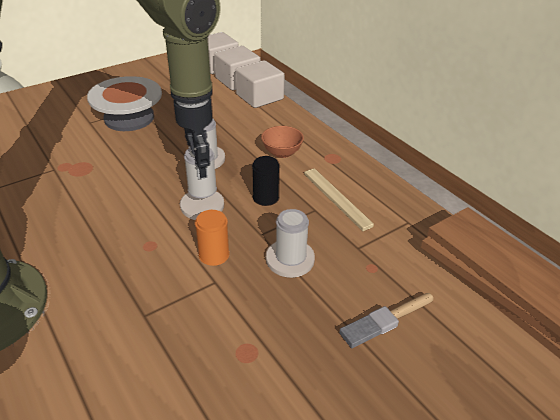

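The middle tin reads about 6.0 N (0.61 kg). Setting it back; the right one still has to be felt.

play_rows(
  targets=[
    [[0,0,6],[0,0,0],-1],
    [[0,0,12],[0,0,0],-1],
    [[0,0,12],[0,0,0],-1],
    [[0,0,5],[0,0,0],-1],
    [[0,0,2],[0,0,0],-1],
  ],
)

```text
time: 11.17
tool_pos: [0.4831, 0.0313, 0.0672]
tcp_rot: [-179.9, 0.0, 75.7]
wrist_force: [0.0, 0.9, -5.4]
width: 0.0605
```

play_rows(
  targets=[
    [[0,0,1],[0,0,0],-1],
    [[0,0,1],[0,0,0],-1],
    [[0,0,0.5],[0,0,0],-1],
    [[0,0,0],[0,0,0],-1],
    [[0,0,0],[0,0,0],-1],
  ],
)

```text
time: 11.58
tool_pos: [0.4841, 0.0314, 0.0664]
tcp_rot: [179.9, -0.0, 75.7]
wrist_force: [-1.0, 0.2, 1.9]
width: 0.0609
```

Down (+1.9 N). Releasing and rising.

play_rows(
  targets=[
    [[0,0,0],[0,0,0],0.5],
    [[0,0,0],[0,0,0],1],
    [[0,0,0],[0,0,0],1],
    [[0,0,0],[0,0,0],1],
    [[0,0,0],[0,0,0],1],
  ],
)

```text
time: 12.0
tool_pos: [0.484, 0.0314, 0.0659]
tcp_rot: [180.0, -0.0, 75.7]
wrist_force: [0.6, -0.3, -0.4]
width: 0.0852
```

play_rows(
  targets=[
    [[0,0,-10],[0,0,0],1],
    [[0,0,-30],[0,0,0],1],
    [[0,0,-40],[0,0,0],1],
    [[0,0,-40],[0,0,0],1],
    [[0,0,-15],[0,0,0],1],
  ],
)

```text
time: 12.42
tool_pos: [0.4857, 0.0316, 0.2057]
tcp_rot: [179.6, -0.1, 75.7]
wrist_force: [1.7, -0.1, 0.2]
width: 0.0855
```

Run:
```python
from g import *
snap("side","s6");delta(.5525,-.215,.200)
```

```text
t 12.47 pos [0.4864 0.0316 0.2066] rot [ 1.7952e+02 -1.7000e-01  7.5670e+01] delta tool mm [-222.6  125.     7. ]
```

View pics/s6.png

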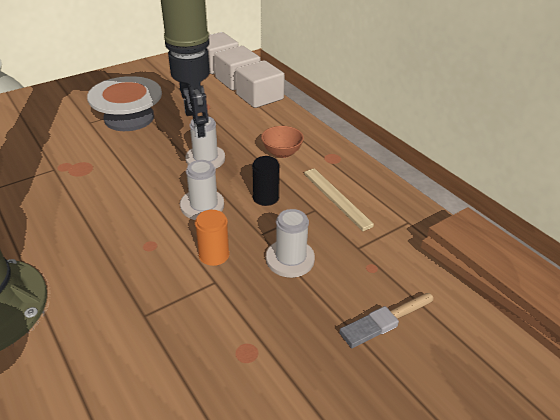

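The middle tin stands upright on its bat at (202,185). Moving to the right one.

play_rows(
  targets=[
    [[-12,7,0],[0,0,0],1],
    [[-28,16,0],[0,0,0],1],
    [[-32,18,0],[0,0,0],1],
    [[-32,18,0],[0,0,0],1],
    [[-32,18,0],[0,0,0],1],
  ],
)

```text
time: 12.88
tool_pos: [0.5249, -0.1209, 0.2006]
tcp_rot: [-180.0, 0.0, 75.7]
wrist_force: [1.5, 0.3, -0.9]
width: 0.0854
```

play_rows(
  targets=[
    [[-32,18,0],[0,0,0],1],
    [[-32,18,0],[0,0,0],1],
    [[-18,10,0],[0,0,0],1],
    [[-4,2,0],[0,0,0],1],
    [[0,0,0],[0,0,0],1],
  ],
)

```text
time: 13.3
tool_pos: [0.5496, -0.2166, 0.1999]
tcp_rot: [-179.9, 0.0, 75.5]
wrist_force: [0.8, -0.4, 0.1]
width: 0.0852
```

play_rows(
  targets=[
    [[0,0,0],[0,0,0],1],
    [[0,0,0],[0,0,0],1],
  ],
)

```text
time: 13.47
tool_pos: [0.5499, -0.2127, 0.2006]
tcp_rot: [-180.0, -0.1, 75.8]
wrist_force: [0.4, -0.4, -0.1]
width: 0.0852
```

Run:
```python
from g import *
snap("wrist","w8",(.5525,-.215));delta(.5525,-.215,.065)
```

```text
t 13.52 pos [ 0.55   -0.2127  0.2008] rot [-1.7998e+02 -5.0000e-02  7.5820e+01] delta tool mm [ -1.8   3.  135.8]
```

View pics/w8.png

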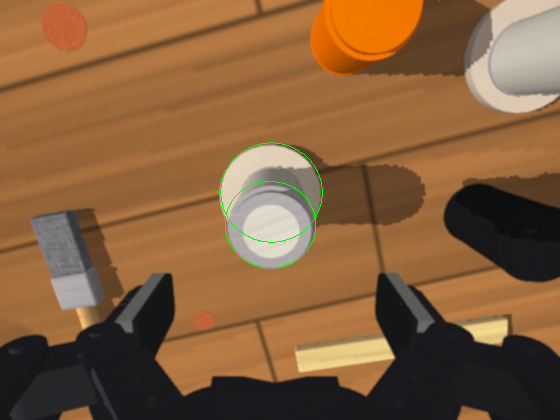

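Overlay fits at (271,225); the brush (65,260) and the batten are well clear. Descending.

play_rows(
  targets=[
    [[-2,2,20],[0,0,0],1],
    [[0,0,32],[0,0,0],1],
    [[0,0,34],[0,0,0],1],
    [[0,0,30],[0,0,0],1],
    [[0,0,14],[0,0,0],1],
  ],
)

```text
time: 13.93
tool_pos: [0.5497, -0.2147, 0.0675]
tcp_rot: [-179.7, -0.1, 75.8]
wrist_force: [-0.7, 0.5, 0.2]
width: 0.0855
```

play_rows(
  targets=[
    [[0,0,5],[0,0,0],1],
    [[0,0,0],[0,0,0],1],
    [[0,0,0],[0,0,0],1],
    [[0,0,0],[0,0,0],1],
  ],
)

```text
time: 14.27
tool_pos: [0.5525, -0.217, 0.0673]
tcp_rot: [179.9, 0.0, 75.7]
wrist_force: [0.2, 0.5, -0.0]
width: 0.0856
```

Run:
```python
from g import *
snap("wrist","w9");delta(.5525,-.215,.065);s=observe();print(s["wrist_force"])
```

```text
t 14.32 pos [ 0.5525 -0.2172  0.0674] rot [1.7984e+02 1.0000e-02 7.5710e+01] delta tool mm [ 2.1 -0.6  2.4]
[ 0.50940093 -0.52606012 -0.13929921]
```

View pics/w9.png

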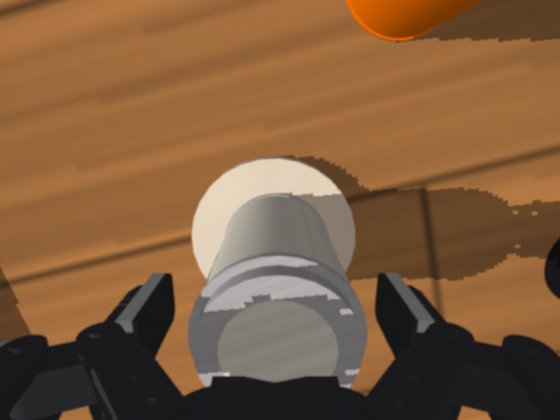

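Centred (277 against a finger midpoint of 276). Closing and lifting.

play_rows(
  targets=[
    [[0,0,1],[0,0,0],-1],
    [[0,0,0],[0,0,0],-1],
    [[0,0,0],[0,0,0],-1],
    [[0,0,0],[0,0,0],-1],
    [[0,0,0],[0,0,0],-1],
  ],
)

```text
time: 14.73
tool_pos: [0.552, -0.2171, 0.0659]
tcp_rot: [179.9, -0.0, 75.7]
wrist_force: [-0.8, 1.3, 4.9]
width: 0.0609
```

play_rows(
  targets=[
    [[0,0,0],[0,0,0],-1],
    [[0,0,0],[0,0,0],-1],
    [[0,0,0],[0,0,0],-1],
  ],
)

```text
time: 14.98
tool_pos: [0.552, -0.217, 0.0659]
tcp_rot: [179.9, -0.0, 75.7]
wrist_force: [-0.5, 1.4, 6.2]
width: 0.0608
```

play_rows(
  targets=[
    [[0,0,-5],[0,0,0],-1],
    [[0,0,-10],[0,0,0],-1],
    [[0,0,-10],[0,0,0],-1],
    [[0,0,-10],[0,0,0],-1],
    [[0,0,-5],[0,0,0],-1],
  ],
)

```text
time: 15.4
tool_pos: [0.5521, -0.2174, 0.1068]
tcp_rot: [179.9, 0.0, 75.7]
wrist_force: [-0.7, -0.2, -4.4]
width: 0.0605
```

play_rows(
  targets=[
    [[0,0,0],[0,0,0],-1],
    [[0,0,0],[0,0,0],-1],
    [[0,0,0],[0,0,0],-1],
    [[0,0,0],[0,0,0],-1],
    [[0,0,0],[0,0,0],-1],
  ],
)

```text
time: 15.82
tool_pos: [0.5511, -0.2169, 0.1043]
tcp_rot: [-179.9, -0.0, 75.7]
wrist_force: [-0.0, -0.1, -3.4]
width: 0.0609
```

Run:
```python
from g import *
for i in range(6):
    s=observe();print(s["wrist_force"]); snap("side","s7") if i%2 else snap("wrist","w10")
delta(.5525,-.215,.065)
```

```text
[-0.0461792  -0.13619447 -3.38057449]
[-0.50415839 -0.7320054  -4.90414876]
[ 3.08619211e-01 -1.26704530e-03 -3.56979871e+00]
[ 0.45608594  0.53957454 -4.14572928]
[-0.72218553  0.86624245 -3.45372118]
[-0.79512808 -0.35721254 -4.28510079]
t 16.12 pos [ 0.5514 -0.2171  0.1047] rot [-179.99   -0.     75.69] delta tool mm [ 2.3  0.5 39.7]
```

View pics/s7.png

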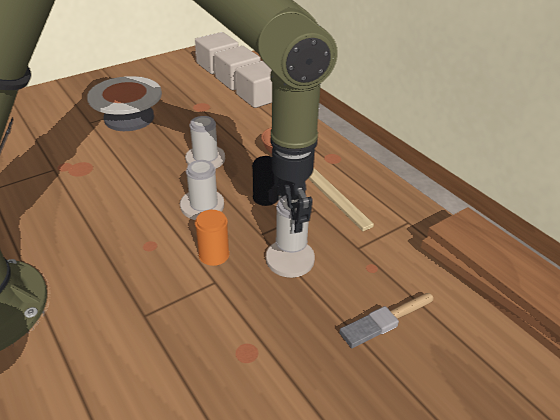

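The right tin reads about 3.9 N (0.4 kg), so the middle one at 6.0 N is clearly the heaviest. Setting the right one back.

play_rows(
  targets=[
    [[0,0,6],[0,0,0],-1],
    [[0,0,12],[0,0,0],-1],
    [[0,0,12],[0,0,0],-1],
    [[0,0,5],[0,0,0],-1],
    [[0,0,2],[0,0,0],-1],
  ],
)

```text
time: 16.53
tool_pos: [0.5507, -0.2168, 0.0665]
tcp_rot: [-179.9, -0.0, 75.7]
wrist_force: [-0.2, -0.2, -3.3]
width: 0.061
```

play_rows(
  targets=[
    [[0,0,1],[0,0,0],-1],
    [[0,0,1],[0,0,0],-1],
    [[0,0,0.5],[0,0,0],-1],
    [[0,0,0],[0,0,0],-1],
    [[0,0,0],[0,0,0],-1],
  ],
)

```text
time: 16.95
tool_pos: [0.5518, -0.2172, 0.0659]
tcp_rot: [179.9, 0.0, 75.7]
wrist_force: [-0.9, 0.5, 0.7]
width: 0.0609
```

play_rows(
  targets=[
    [[0,0,0.3],[0,0,0],-1],
    [[0,0,0],[0,0,0],0.5],
    [[0,0,0],[0,0,0],1],
    [[0,0,0],[0,0,0],1],
    [[0,0,0],[0,0,0],1],
  ],
)

```text
time: 17.37
tool_pos: [0.5516, -0.2172, 0.0651]
tcp_rot: [180.0, 0.0, 75.7]
wrist_force: [-0.4, -0.7, -0.6]
width: 0.0852
```

play_rows(
  targets=[
    [[0,0,0],[0,0,0],1],
    [[0,0,-20],[0,0,0],1],
    [[0,0,-40],[0,0,0],1],
    [[0,0,-40],[0,0,0],1],
    [[0,0,-35],[0,0,0],1],
  ],
)

```text
time: 17.78
tool_pos: [0.5515, -0.2171, 0.2021]
tcp_rot: [180.0, 0.0, 75.7]
wrist_force: [0.7, -0.9, -0.5]
width: 0.0855
```

Run:
```python
from g import *
snap("side","s8");delta(.484,.0315,.200)
```

```text
t 17.83 pos [ 0.5545 -0.2183  0.2093] rot [1.7937e+02 6.0000e-02 7.5670e+01] delta tool mm [ 224.6 -130.2    7.7]
```

View pics/s8.png

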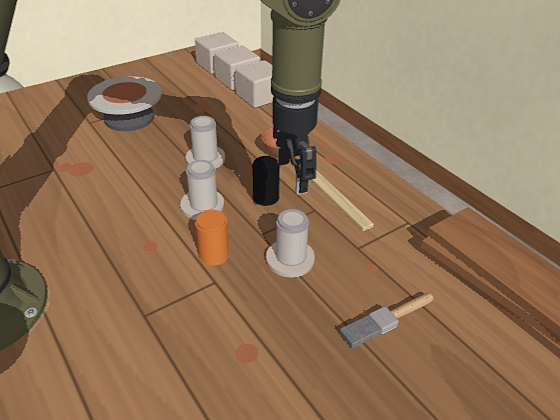

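The right tin stands upright on its bat at (292,240). Back to the middle tin.

play_rows(
  targets=[
    [[12,-7,0],[0,0,0],1],
    [[28,-16,0],[0,0,0],1],
    [[32,-18,0],[0,0,0],1],
    [[32,-18,0],[0,0,0],1],
    [[32,-18,0],[0,0,0],1],
  ],
)

```text
time: 18.25
tool_pos: [0.5087, -0.0642, 0.1988]
tcp_rot: [-179.9, -0.0, 75.7]
wrist_force: [0.9, 0.9, 1.1]
width: 0.0854
```

play_rows(
  targets=[
    [[32,-18,0],[0,0,0],1],
    [[32,-18,0],[0,0,0],1],
    [[18,-10,0],[0,0,0],1],
    [[6,-4,0],[0,0,0],1],
    [[0,0,0],[0,0,0],1],
  ],
)

```text
time: 18.67
tool_pos: [0.4824, 0.0338, 0.1992]
tcp_rot: [-179.9, -0.0, 75.9]
wrist_force: [0.6, 0.0, 0.8]
width: 0.0856
```

play_rows(
  targets=[
    [[0,0,0],[0,0,0],1],
    [[0,0,0],[0,0,0],1],
    [[0,0,0],[0,0,0],1],
  ],
)

```text
time: 18.92
tool_pos: [0.484, 0.0297, 0.1997]
tcp_rot: [-180.0, 0.0, 75.5]
wrist_force: [0.2, -0.7, -0.3]
width: 0.0854
```

Run:
```python
from g import *
snap("wrist","w11",(.484,.0315));delta(.484,.0315,.065)
```

```text
t 18.97 pos [0.484  0.0298 0.1998] rot [-1.7999e+02  3.0000e-02  7.5540e+01] delta tool mm [  1.7  -0.4 134.8]
```

View pics/w11.png

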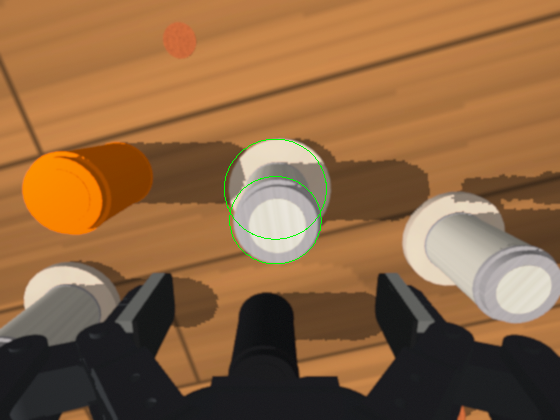

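The middle tin is at (277,224), as before. Descending, gripping and lifting.

play_rows(
  targets=[
    [[1,0,20],[0,0,0],1],
    [[0,0,32],[0,0,0],1],
    [[0,0,34],[0,0,0],1],
    [[0,0,30],[0,0,0],1],
    [[0,0,14],[0,0,0],1],
  ],
)

```text
time: 19.38
tool_pos: [0.4825, 0.0311, 0.0668]
tcp_rot: [-179.8, 0.1, 75.6]
wrist_force: [-0.9, 0.7, -0.7]
width: 0.085
```

play_rows(
  targets=[
    [[0,0,4],[0,0,0],1],
    [[0,0,0],[0,0,0],1],
    [[0,0,0],[0,0,0],1],
    [[0,0,0],[0,0,0],1],
  ],
)

```text
time: 19.72
tool_pos: [0.485, 0.0321, 0.0671]
tcp_rot: [179.9, -0.0, 75.6]
wrist_force: [-0.1, 0.2, -1.1]
width: 0.0852
```

Run:
```python
from g import *
delta(.484,.0315,.065);print(observe()["wrist_force"])
```

```text
t 19.72 pos [0.485  0.0321 0.0671] rot [ 1.7988e+02 -4.0000e-02  7.5650e+01] delta tool mm [-0.8 -0.8  2.1]
[-0.10547634  0.21107216 -1.14045855]
```

play_rows(
  targets=[
    [[0,0,1],[0,0,0],-1],
    [[0,0,0],[0,0,0],-1],
    [[0,0,0],[0,0,0],-1],
    [[0,0,0],[0,0,0],-1],
    [[0,0,0],[0,0,0],-1],
  ],
  grip_force=70,
)

```text
time: 20.13
tool_pos: [0.4845, 0.032, 0.0661]
tcp_rot: [179.9, -0.0, 75.7]
wrist_force: [-1.9, -2.0, 6.8]
width: 0.0608
```

play_rows(
  targets=[
    [[0,0,0],[0,0,0],-1],
    [[0,0,0],[0,0,0],-1],
    [[0,0,0],[0,0,0],-1],
  ],
)

```text
time: 20.38
tool_pos: [0.4845, 0.032, 0.0661]
tcp_rot: [179.9, -0.0, 75.7]
wrist_force: [-1.5, -1.2, 6.8]
width: 0.0608
```

play_rows(
  targets=[
    [[0,0,-5],[0,0,0],-1],
    [[0,0,-10],[0,0,0],-1],
    [[0,0,-15],[0,0,0],-1],
    [[0,0,-20],[0,0,0],-1],
    [[0,0,-20],[0,0,0],-1],
  ],
)

```text
time: 20.8
tool_pos: [0.4829, 0.0323, 0.1354]
tcp_rot: [-179.9, 0.0, 75.7]
wrist_force: [0.3, 0.2, -5.2]
width: 0.0605
```

play_rows(
  targets=[
    [[0,0,-20],[0,0,0],-1],
    [[0,0,-20],[0,0,0],-1],
    [[0,0,-20],[0,0,0],-1],
    [[0,0,-20],[0,0,0],-1],
    [[0,0,-15],[0,0,0],-1],
  ],
)

```text
time: 21.22
tool_pos: [0.4835, 0.0324, 0.2315]
tcp_rot: [180.0, -0.0, 75.7]
wrist_force: [0.4, 0.4, -6.0]
width: 0.0601
```

play_rows(
  targets=[
    [[0,0,-10],[0,0,0],-1],
    [[0,0,-5],[0,0,0],-1],
    [[0,0,0],[0,0,0],-1],
    [[0,0,0],[0,0,0],-1],
    [[0,0,0],[0,0,0],-1],
  ],
)

```text
time: 21.63
tool_pos: [0.4833, 0.0323, 0.244]
tcp_rot: [-179.9, 0.0, 75.7]
wrist_force: [-0.6, -0.4, -5.8]
width: 0.0609
```

play_rows(
  targets=[
    [[0,0,0],[0,0,0],-1],
    [[0,0,0],[0,0,0],-1],
    [[0,0,0],[0,0,0],-1],
    [[0,0,0],[0,0,0],-1],
    [[0,0,0],[0,0,0],-1],
  ],
)

```text
time: 22.05
tool_pos: [0.484, 0.0323, 0.2448]
tcp_rot: [-180.0, 0.0, 75.7]
wrist_force: [-0.1, -0.7, -6.7]
width: 0.0605
```

Run:
```python
from g import *
for n in("side","top","wrist"):
    print(observe()["wrist_force"]);snap(n,n+"9")
delta(.484,.0315,.247);s=observe();print(s["qvel"].round(2),s["width"])
```

```text
[-0.13233761 -0.69833507 -6.6741069 ]
[ 0.63982255  0.45091028 -5.47577724]
[ 0.69898305  0.36344046 -6.11147286]
t 22.2 pos [0.484  0.0323 0.245 ] rot [-180.      0.     75.69] delta tool mm [-0.8  0.2 -2. ]
[ 0.01 -0.16 -0.09 -0.15  0.   -0.02 -0.1 ] 0.06061943482327665
```

View pics/side9.png

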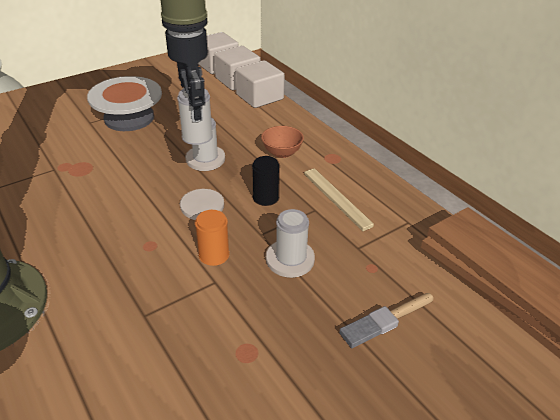

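View pics/top9.png

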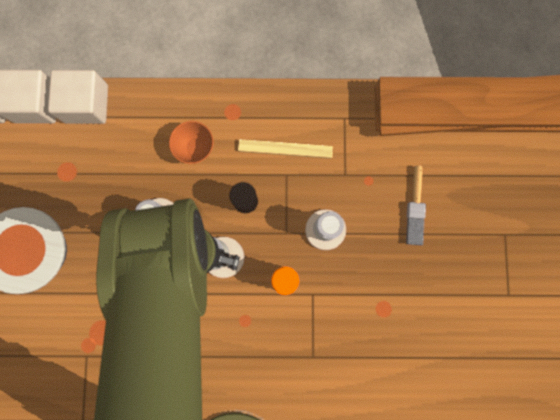

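The side view shows the tin held upright at (195,117), with its bat empty at (202,203). The other two stand on their bats, and the bowl, batten and brush are where they were. Settling, then handing in.

play_rows(
  targets=[
    [[0,0,-5],[0,0,0],-1],
    [[0,0,0],[0,0,0],-1],
    [[0,0,0],[0,0,0],-1],
    [[0,0,0],[0,0,0],-1],
    [[0,0,0],[0,0,0],-1],
  ],
)

```text
time: 22.62
tool_pos: [0.484, 0.0323, 0.25]
tcp_rot: [-180.0, 0.0, 75.7]
wrist_force: [-0.2, 0.7, -5.3]
width: 0.0605
```

play_rows(
  targets=[
    [[0,0,0],[0,0,0],-1],
    [[0,0,0],[0,0,0],-1],
    [[0,0,0],[0,0,0],-1],
    [[0,0,0],[0,0,0],-1],
    [[0,0,0],[0,0,0],-1],
  ],
)

```text
time: 23.03
tool_pos: [0.484, 0.0323, 0.2499]
tcp_rot: [-180.0, 0.0, 75.7]
wrist_force: [0.1, -0.1, -6.8]
width: 0.0605
```

Run:
```python
from g import *
s=observe();print(s["tool_pos"],s["wrist_force"],s["qvel"].round(2),s["width"]);print(sign_off())
```

```text
[0.48401525 0.03230677 0.24994813] [ 0.112356   -0.08804681 -6.8344434 ] [-0.08 -0.13  0.07  0.04 -0.16 -0.07 -0.01] 0.06052884079261223
the job is handed in; nothing more can be done
None
```

The job is handed in: the heaviest tin, the one from the middle bat, is held up in the gripper. I lifted the tins left, middle, right by about 4 cm each. They read about 2.6 N, 6.0 N and 3.9 N, each ±0.7 N, and I stood each one back on its bat before going on.

- **Final hold:** I picked the middle tin up again. Its underside is about 20 cm above the table (worked out from the lift height), upright and still. The clock read 23.0 s of the 69 s allowed.
- **The rest of the scene:** the last side and top pictures, taken just before a final 5 mm raise, showed the other two tins on their bats; the arm hid most of the left tin in the top one. The bowl, batten, brush and the two look-alikes had not moved.
- **Forces:** the wrist readings I saw stayed under 10 N, far below the limits.

No check failed. The camera views disagreed by a few millimetres on tin position before the first grasp; I took a value between them, and the wrist view confirmed it.

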